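# Cure a glued spool under the sprung-lid UV lamp

### The arm

A 7-joint arm with a two-finger parallel gripper is mounted at the origin on a cart in front of the work surface, level with it; the furniture and walls round the work are solid. World frame = base frame: x ahead of the robot, y to its left, z up, the work surface at z = 0. Lengths are in m, angles in rad, forces in N, time in s.
With the tool pointing down it reaches from about 0.425 to 0.925 m from the base axis. Payload 6.8 kg.
Tool frame: the origin (TCP) lies midway between the tips of the shut fingers; the grasp point (between the pads) lies 19 mm behind it; z points along the fingers, y is the line along which they close (so a half turn about z gives the same grasp; the last joint's range is limited). The gripper opens to 85 mm and grips with 20 to 120 N. Pads are 22 mm wide; open, the fingers measure 114 mm over their backs; the gripper's body (76 mm by 85 mm) begins 54 mm behind the grasp point. The pads swing forward as they close: fully open they stand 13 mm farther back than shut.
Start: joints at [1, 0.477, 0.022, 1.555, -0.011, 1.109, -0.083], TCP at [0.301, -0.604, 0.231] pointing down, gripper open.
Joint ranges: [-2.96, 2.96], [-0.34, 2.1], [-1.41, 1.46], [0.24, 2.44], [-1.37, 4.51], [0.17, 1.92], [-2.96, 2.96]. Speed limits (rad/s): [2.39, 2.39, 3.14, 3.14, 3.14, 3.14, 3.14].

### API

Orientations are given as a unit quaternion [w, x, y, z].
In Python, from rig import monitor, vision, order gives the robot as it stands.
- The arm moves only by the tool apply_moves, never from a script. Its argument "plan" is one flat list of numbers, 6 for each row, row after row: the shift along the world's x, y, z in cm, then the turn, a rotation vector about the world's x, y, z in rad. In form: [tx, ty, tz, rx, ry, rz, tx, ty, tz, rx, ry, rz, ...]. A call has 1 to 12 rows; each row is the pose to reach, as a shift and turn from the pose commanded when the call began; what a row does not reach only later rows make up. A row lasts 1/10 s, in which the tool goes at most 50 mm and 8.59 degrees, less where a joint would pass 70% of its speed; a pose out of reach is approached as far as the arm can. A call with a gripper value outside its range is refused whole. "gripper" is the finger opening in cm, from 0 to 8.54, set as the call begins (left out, the last holds). The fingers move at their own pace and stop on an object; "force" is the grip in N (left out, the last holds). Time passes only in rows, so rows that repeat a pose let the fingers close. It gives the time, the measured TCP pose, the force, the opening and the grip force at its end, in the units of the state.
- monitor.observe(): the state, without advancing time (a new reading comes with each control period).
- vision.grab_frame(name): name is "scene" or "top" or "wrist"; returns the picture (480x640x3 uint8, red, green, blue); there is no depth.
- vision.calibration(name): a dict with "fx", "fy", "cx", "cy" (pixels), "T" (4x4, takes a point from camera to world coordinates). Camera axes: x right, y up, looking along -z (the intrinsics and any distortion apply to the point x, -y, -z); pixel columns grow to the right and rows downward; lengths in m; the calibration is good to about 2 mm. A picture is of the moment at which its call begins: read the wrist's pose just before it. calibration takes no time and is no camera call; for the wrist camera it gives the pose at the moment of the call.
- order.hand_in(): hands the job in; it is judged then, once.
The state is a dict: "t": time; "joints": joint angles; "qvel": joint speeds; "joint_torque": joint torques, N m; "eef_pos": TCP position; "tool_rot": TCP orientation; "contact_force": force on the tool from outside, world axes, zero at the start; "ft_torque": the same for the moment, N m; "width": opening from 0.0 (shut) to 1.0 (fully open); "finger_force": force on a finger pad.
Only numpy, scipy, OpenCV 4.12 (cv2) and the standard library are available. Lean on these libraries where they do the work, as an engineer would, in place of code of your own. Each camera call takes 0.05 s, during which the arm holds its last target. There are 200 camera calls.

### The job

Cure the glue of the wooden thread spool under the curing lamp: first, with the lamp's lid still shut, stand the spool upright and centred on top of the narrow steel post in front of the lamp box and let go of it. Then take the handle of the lamp's sprung lid, lift the lid until its pointer lines up with the marker on the curved scale at the side of the box, and finish while holding it still there in the gripper, because the lid falls shut if released. Do not shift the marker or disturb the two paint pots.

Things in the scene. Friction and masses are not known exactly. Their poses are not given: they have to be found in the camera images.
- thread_spool: loose bare wooden thread spool, 34 mm diameter, 36 mm high, about 40 g, standing upright on the table at the front left among two paint pots, to the left of a fixed tool basket whose tools reach about 0.2 m above the table; origin at the centre of its underside, z up its axis
- paint_pot_a: bystander: paint pot with a grey cap, 32 mm diameter, 42 mm high, loose; origin at the centre of its underside; may stand in any of the three places of the spool and pots
- paint_pot_b: bystander: paint pot with a black cap, 32 mm diameter, 42 mm high, loose; origin at the centre of its underside; may stand in any of the three places of the spool and pots
- post: fixed steel post: round foot 60 mm in diameter, thin stem, round flat top pad 26 mm in diameter at 60 mm above the table; stands in front of the lamp box, to the right of the lid handle; origin at the centre of its foot on the table
- post_top (a point): centre of the flat top of the post (60 mm above the table), where the underside of the spool goes
- lamp_box: fixed grey curing-lamp housing, 150 mm deep (x), 200 mm wide (y), 85 mm high without its lid; origin at the centre of its underside on the table; its -x side is the front, towards the robot. The curved scale at its left (+y) side is its highest part, 210 mm above the table: carry things across well above it
- lid_hinge (a point): middle of the lid's hinge axis, which runs along the lamp box's y axis at the top of its rear, 77 mm behind the box's origin and 90 mm above the table
- lid (a joint): angle of the lid in rad: 0 shut (lid level), grows as the front edge rises, stops at 1.2. Always sprung shut: about 0.8 Nm at 0 growing to about 1.3 Nm at 0.85 rad, so 4 to 7 N at the handle; it closes by itself when let go
- lid_handle (a point): centre of the lid's handle: a round black bar, 12 mm in diameter, parallel to the hinge axis, in front of the lid's front edge on two arms; 102 mm of it is free between the arms, and 38 mm is free between the bar and the lid or box behind it. 200 mm from the hinge axis, 94 mm above the table when shut; it can turn between the pads of a gripper that pinches it from above while the lid swings
- lid_pointer (a point): tip of the small black pointer at the left (+y) edge of the lid, 118 mm from the hinge axis; moves with the lid along the inside of the curved scale
- marker (a joint): angle in rad of the black marker clip that sits on the curved steel scale at the left (+y) side of the box, measured about the lid's hinge axis exactly like lid: the lid's pointer is lined up with it when lid equals marker. Held by friction; leave it as set
- marker_tip (a point): inner tip of the marker clip, 122 mm from the hinge axis: the pointer's tip is 4 mm from it when lined up
There are look-alikes about, which are no part of the job. Leave any orange, pink or purple look-alike of the thread_spool alone.

How it is judged:
By the outcome, as a careful person would: the job done as asked, in the order asked, and still so for the second after the job is handed in, while the arm keeps its last pose, push and grip.
It also fails if it takes over 61 s, if anything falls off the work surface, if the arm or the gripper's body presses on something with over 40 N, if the wrist force passes 120 N, or if a joint passes its speed limit or range.

## Working session

There is one attempt and no reset: what is moved stays moved. The work goes in short steps, Python scripts to look and compute and a tool call to move; the robot and the scene stay as the last step left them, time stands still between calls to the robot, and variables do not carry over. Pictures are saved under pics/ and viewed, at most 10 in all, crops included, and the job is handed in when it is done.

Besides the shell and the picture viewer there is one more tool, called after ">>>" in YAML: its name, and indented under it one key for each argument. apply_moves: Moves the arm, as the interface text tells. Its arguments: {"type":"object","properties":{"plan":{"type":"array"},"gripper":{"type":"number"},"force":{"type":"number"}},"required":["plan"]}

```bash
mkdir -p pics; python3 - <<'E'
from rig import monitor, vision
import cv2
print(monitor.observe())
for n in("scene","top"):
    c=vision.calibration(n);print(n,c)
    cv2.imwrite(f"pics/{n}0.png",vision.grab_frame(n)[:,:,::-1])
E
```

```text
{'t': 0.0, 'joints': array([ 0.99991408,  0.4778006 ,  0.02237995,  1.5564718 , -0.01144302,
        1.10929388, -0.08314756]), 'qvel': array([ 0.00065526,  0.00110691,  0.00139499, -0.00042871, -0.00054416,
       -0.00052323, -0.00057494]), 'joint_torque': array([-6.42322320e-04, -5.96440315e+01,  1.60756968e+00, -2.81198663e+01,
        1.24169749e-02,  9.28861904e-03,  2.40048348e-05]), 'eef_pos': array([ 0.30102758, -0.60348879,  0.23031759]), 'tool_rot': array([-8.68884793e-04,  9.73352076e-01,  2.29313943e-01, -3.10949439e-04]), 'contact_force': array([-0.94818032, -0.18669411,  0.71334288]), 'ft_torque': array([-0.03740429, -0.03017463, -0.05207724]), 'finger_force': 0.0, 'width': 0.997907242905192}
scene {'fx': 596.1200094773674, 'fy': 596.1200094773674, 'cx': 313.95989329833964, 'cy': 246.20301927804016, 'T': array([[-0.88581629,  0.35371854, -0.30035427,  0.139273  ],
       [-0.46395152, -0.68746118,  0.55870039,  0.82024037],
       [-0.00885922,  0.63425573,  0.77307256,  1.1819708 ],
       [ 0.        ,  0.        ,  0.        ,  1.        ]])}
top {'fx': 507.0860134944468, 'fy': 507.0860134944468, 'cx': 317.71308940534817, 'cy': 251.12317922354836, 'T': array([[ 2.26262357e-02,  9.93694702e-01, -1.09812994e-01,
         4.27196664e-01],
       [-9.99742872e-01,  2.26538987e-02, -9.95863576e-04,
         3.59932047e-03],
       [ 1.49810808e-03,  1.09807290e-01,  9.93951767e-01,
         1.41511748e+00],
       [ 0.00000000e+00,  0.00000000e+00,  0.00000000e+00,
         1.00000000e+00]])}
```

View pics/scene0.png

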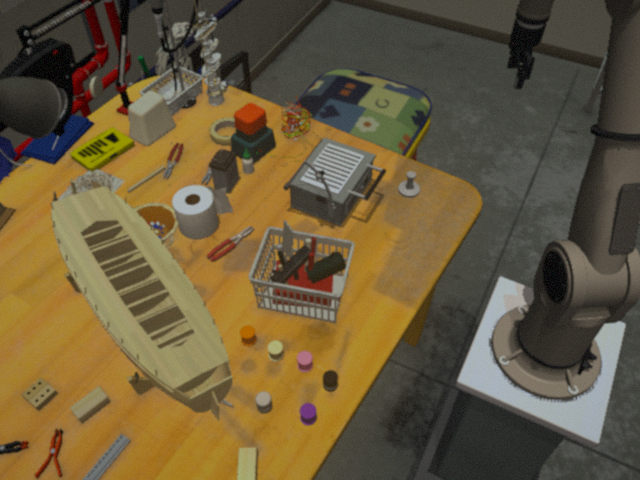

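View pics/top0.png

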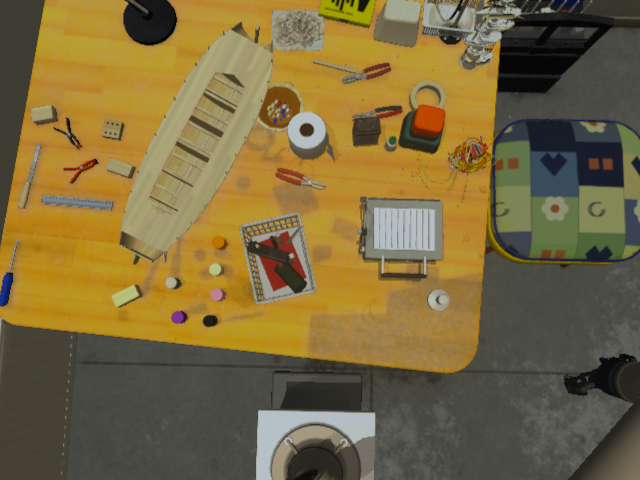

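Top view: grey pot (172,283), black pot (209,321), natural spool (217,269), look-alikes around it; post (438,300), lamp box (403,230), handle (404,275). Next I'll enlarge these areas.

```bash
python3 - <<'E'
import cv2,numpy as np
t=cv2.imread("pics/top0.png");s=cv2.imread("pics/scene0.png")
r=lambda im,x,y,w,h,k:cv2.resize(im[y:y+h,x:x+w],None,fx=k,fy=k,interpolation=cv2.INTER_CUBIC)
a=np.hstack([r(t,150,230,100,100,3),r(t,350,190,125,75,4)])   # left x3 ; right x4 lid part
b=np.hstack([r(t,350,240,100,75,4),r(s,280,130,100,75,4)])
cv2.imwrite("pics/c1.png",np.vstack([a,b]))
print(a.shape,b.shape)
E
```

```text
(300, 800, 3) (300, 800, 3)
```

View pics/c1.png

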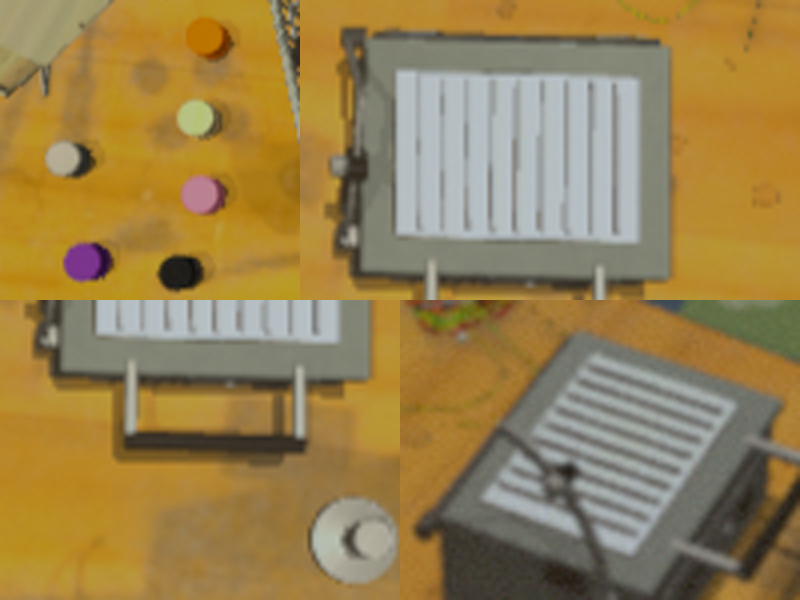

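Crop: spool top at (216,269), pots (172,283) and (210,321), pink (217,295), orange (219,243), post pad (443.5,299.5), handle middle (403.7,275.5), marker (364,231.5) top / (322,173) scene.

```bash
cat > h.py <<'E'
import numpy as np
from rig import monitor, vision
def ray(c,u,v):
    d=c["T"][:3,:3]@np.array([(u-c["cx"])/c["fx"],-(v-c["cy"])/c["fy"],-1.]);return c["T"][:3,3],d
def atz(c,u,v,z):
    o,d=ray(c,u,v);return o+d*(z-o[2])/d[2]
def proj(c,p):
    q=np.linalg.inv(c["T"])@np.append(p,1);return c["cx"]-c["fx"]*q[0]/q[2],c["cy"]+c["fy"]*q[1]/q[2]
E
python3 - <<'E'
from h import *
np.set_printoptions(precision=4,suppress=True)
c=vision.calibration("top")
for n,u,v,z in [("spool",216,269.3,.036),("grey",172.3,282.7,.042),("black",210,320.7,.042),("pink",217.3,295,.036),("orange",219,242.7,.036),("purple",178.7,317,.036),("post",443.5,299.5,.06),("foot",438.2,300,.004),("hL",381.5,275,.1),("hR",426,276.2,.1),("boxfL",365,259.5,.09),("boxfR",442,259.5,.09),("boxrL",366.5,200,.09),("boxrR",441.7,201,.09)]: print(n,atz(c,u,v,z))
s=vision.calibration("scene")
o1,d1=ray(c,363.7,231.5);o2,d2=ray(s,322,173)
A=np.c_[d1,-d2];k=np.linalg.lstsq(A,o2-o1,rcond=None)[0];print("marker",o1+d1*k[0],o2+d2*k[1])
w=vision.calibration("wrist");print(w,np.linalg.inv(w["T"])@np.r_[monitor.observe()["eef_pos"],1])
E
```

```text
spool [0.5234 0.2809 0.036 ]
grey [0.484  0.3962 0.042 ]
black [0.3846 0.2896 0.042 ]
pink [0.4538 0.2743 0.036 ]
orange [0.5966 0.276  0.036 ]
purple [0.3924 0.3757 0.036 ]
post [ 0.455  -0.3327  0.06  ]
foot [ 0.4545 -0.3319  0.004 ]
hL [ 0.5139 -0.1621  0.1   ]
hR [ 0.5134 -0.2776  0.1   ]
boxfL [ 0.5543 -0.1197  0.09  ]
boxfR [ 0.5589 -0.3218  0.09  ]
boxrL [ 0.7133 -0.1217  0.09  ]
boxrR [ 0.7152 -0.3216  0.09  ]
marker [ 0.6133 -0.1064  0.1897] [ 0.6129 -0.1065  0.1896]
{'fx': 374.1841410235618, 'fy': 374.1841410235618, 'cx': 315.2045485777297, 'cy': 237.47929317379447, 'T': array([[ 0.4459,  0.8521,  0.2742,  0.3722],
       [-0.8951,  0.425 ,  0.135 , -0.5679],
       [-0.0015, -0.3056,  0.9522,  0.3726],
       [ 0.    ,  0.    ,  0.    ,  1.    ]])} [ 0.0004 -0.0322 -0.1597  1.    ]
```

>>> apply_moves:
  plan: [4, 5, 4, 0, 0, 0, 7, 9, 8, 0, 0, 0, 9, 13, 10, 0, 0, 0, 11, 17, 10, 0, 0, 0, 13, 21, 10, 0, 0, 0, 15, 25, 10, 0, 0, 0, 17, 29, 10, 0, 0, -0.05, 18, 33, 10, 0, 0, -0.1, 19, 37, 10, 0, 0, -0.15, 20, 41, 10, 0, 0, -0.2, 21, 45, 10, 0, 0, -0.25, 21, 49, 10, 0, 0, -0.3]
  gripper: 5
  force: 30

```text
t: 1.3
eef_pos: [0.5119, -0.112, 0.3309]
tool_rot: [-0.0, 0.997, 0.081, -0.0]
contact_force: [0.2, -0.2, 0.3]
width: 0.584
finger_force: 0.0
```

>>> apply_moves:
  plan: [1, 4, 0, 0, 0, -0.05, 1, 8, 0, 0, 0, -0.1, 1, 12, 0, 0, 0, -0.163, 1, 16, 0, 0, 0, -0.163, 1, 20, 0, 0, 0, -0.163, 1, 24, 0, 0, 0, -0.163, 1, 28, 0, 0, 0, -0.163, 1, 32, 0, 0, 0, -0.163, 1, 36, -3, 0, 0, -0.163, 1.1, 39.3, -7, 0, 0, -0.163, 1.1, 39.3, -10, 0, 0, -0.163, 1.1, 39.3, -10, 0, 0, -0.163]

```text
t: 2.5
eef_pos: [0.5193, 0.2782, 0.2263]
tool_rot: [0.002, 1.0, 0.001, -0.004]
contact_force: [-0.7, -1.2, 0.1]
width: 0.585
finger_force: 0.0
```

```bash
python3 - <<'E'
from h import *
import cv2,json
c=vision.calibration("wrist");print(monitor.observe()["eef_pos"]);im=vision.grab_frame("wrist")
cv2.imwrite("pics/w1.png",im[:,:,::-1]); np.save("w1.npy",c["T"])
E
```

```text
[0.51926111 0.2781837  0.22630145]
```

View pics/w1.png

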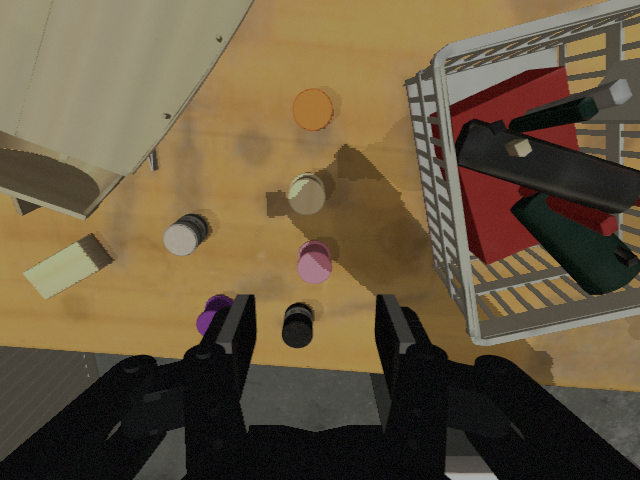

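Wrist view: the pale spool's top is at about (306,194), pink at (315,265), orange at (313,110), basket rim from u≈430.

```bash
python3 - <<'E'
from h import *
c=vision.calibration("wrist");c["T"]=np.load("w1.npy")
for u,v in[(306,194),(315,266),(313,110),(297,333)]:print(atz(c,u,v,.036).round(4))
print(proj(c,[.523,.281,.036]),monitor.observe()["eef_pos"],monitor.observe()["width"])
E
```

```text
[0.5313 0.2865 0.036 ]
[0.4613 0.2783 0.036 ]
[0.6028 0.2802 0.036 ]
[0.3875 0.2966 0.036 ]
(np.float64(312.13414674793813), np.float64(202.9853732195525)) [0.52106457 0.27798908 0.22924126] 0.5811932970882252
```

>>> apply_moves:
  plan: [0.3, 0.2, -3, 0, 0, 0, 0.4, 0.3, -6, 0, 0, 0, 0.4, 0.3, -9, 0, 0, 0, 0.4, 0.3, -11, 0, 0, 0, 0.4, 0.3, -11, 0, 0, 0, 0.4, 0.3, -11, 0, 0, 0, 0.4, 0.3, -11, 0, 0, 0]

```text
t: 3.25
eef_pos: [0.528, 0.2824, 0.1238]
tool_rot: [-0.001, 1.0, -0.001, 0.002]
contact_force: [-0.6, -0.5, 0.2]
width: 0.586
finger_force: 0.0
```

```bash
python3 - <<'E'
from h import *
import cv2,json
c=vision.calibration("wrist");print(monitor.observe()["eef_pos"]);im=vision.grab_frame("wrist")
cv2.imwrite("pics/w2.png",im[100:400,150:450,::-1].repeat(2,0).repeat(2,1)); np.save("w2.npy",c["T"])
for p in([.523,.281,.036],[.531,.2865,.036]):print(proj(c,p))
E
```

```text
[0.52800958 0.28243828 0.12381018]
(np.float64(318.95795634429084), np.float64(253.0010363711703))
(np.float64(310.4821676927601), np.float64(241.39261989191385))
```

View pics/w2.png

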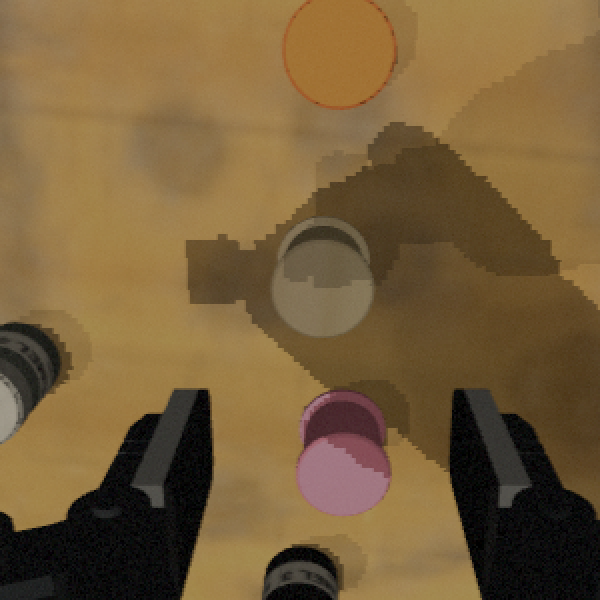

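Spool top's rim circle is centred at crop (323,287), i.e. pixel (311.5,243.5), giving about (0.529, 0.2855).

>>> apply_moves:
  plan: [0.3, 0.35, -3, 0, 0, 0, 0.3, 0.35, -6, 0, 0, 0, 0.3, 0.35, -8, 0, 0, 0, 0.3, 0.35, -9.5, 0, 0, 0, 0.3, 0.35, -10.8, 0, 0, 0, 0.3, 0.35, -11.6, 0, 0, 0, 0.3, 0.35, -11.8, 0, 0, 0, 0.3, 0.35, -11.8, 0, 0, 0, 0.3, 0.35, -11.8, 0, 0, 0]

```text
t: 4.2
eef_pos: [0.5299, 0.2859, 0.0041]
tool_rot: [-0.0, 1.0, -0.0, 0.001]
contact_force: [0.2, -0.7, -0.5]
width: 0.584
finger_force: 0.0
```

>>> apply_moves:
  plan: [0, 0, 0, 0, 0, 0, 0, 0, 0, 0, 0, 0, 0, 0, 0, 0, 0, 0, 0, 0, 0, 0, 0, 0, 0, 0, 0, 0, 0, 0, 0, 0, 0, 0, 0, 0, 0, 0, 0, 0, 0, 0, 0, 0, 0, 0, 0, 0]
  gripper: 2
  force: 30

```text
t: 5.0
eef_pos: [0.5298, 0.2856, 0.0043]
tool_rot: [-0.0, 1.0, -0.0, 0.001]
contact_force: [-1.1, -1.5, 5.7]
width: 0.358
finger_force: 29.2
```

>>> apply_moves:
  plan: [0, 0, 1, 0, 0, 0, 0, 0, 3, 0, 0, 0, 0, 0, 6, 0, 0, 0, 0, 0, 10, 0, 0, 0, 0, 0, 14, 0, 0, 0, 0, 0, 18, 0, 0, 0, 0, 0, 22, 0, 0, 0, 0, 0, 26, 0, 0, 0, 0, 0, 29, 0, 0, 0, 0, 0, 30, 0, 0, 0, 0, 0, 30, 0, 0, 0, 0, 0, 30, 0, 0, 0]

```text
t: 6.2
eef_pos: [0.5287, 0.2849, 0.3018]
tool_rot: [0.001, 1.0, -0.0, -0.001]
contact_force: [0.6, 0.2, -1.5]
width: 0.358
finger_force: 29.7
```

```bash
python3 - <<'E'
from h import *
import cv2
c=vision.calibration("wrist");e=monitor.observe()["eef_pos"];print(e);im=vision.grab_frame("wrist")
a=im[240:480,220:420,::-1].repeat(2,0).repeat(2,1)
s=vision.grab_frame("scene");u,v=map(int,proj(vision.calibration("scene"),e));print(u,v)
b=cv2.resize(s[max(v-60,0):v+60,u-50:u+50,::-1],(400,480),interpolation=cv2.INTER_CUBIC)
cv2.imwrite("pics/w3.png",np.hstack([a,b])); np.save("w3.npy",c["T"])
E
```

```text
[0.52869355 0.28490683 0.30183949]
265 274
```

View pics/w3.png

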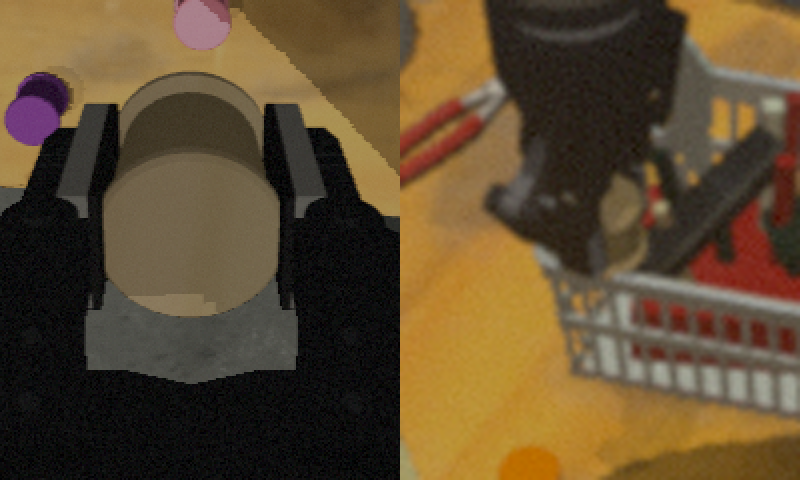

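The spool is gripped upright at its waist; its top-face ellipse centre is at pixel (315.5,357.5).

```bash
python3 - <<'E'
from h import *
c=vision.calibration("wrist");c["T"]=np.load("w3.npy")
p=np.array([.5287,.2849,.3018]);print(atz(c,315.5,357.5,p[2]+.0317)-p, monitor.observe()["eef_pos"])
E
```

```text
[0.00013278 0.0007925  0.0317    ] [0.5285529  0.28479178 0.3012077 ]
```

>>> apply_moves:
  plan: [-0.5, -4, 0, 0, 0, 0, -1, -8, 0, 0, 0, 0, -1.5, -12, 0, 0, 0, 0, -2, -16, 0, 0, 0, 0, -2.5, -20, 0, 0, 0, 0, -3, -24, 0, 0, 0, 0, -3.5, -28, 0, 0, 0, 0, -4, -32, 0, 0, 0, 0, -4.5, -36, 0, 0, 0, 0, -5, -40, 0, 0, 0, 0, -5.5, -44, 0, 0, 0, 0, -6, -48, 0, 0, 0, 0]

```text
t: 7.5
eef_pos: [0.4682, -0.1959, 0.3019]
tool_rot: [-0.0, 1.0, -0.0, -0.001]
contact_force: [1.7, 0.6, -0.8]
width: 0.355
finger_force: 29.8
```

>>> apply_moves:
  plan: [-0.4, -4, 0, 0, 0, 0, -0.8, -8, 0, 0, 0, 0, -1.2, -12, 0, 0, 0, 0, -1.2, -13.5, 0, 0, 0, 0, -1.2, -13.5, 0, 0, 0, 0, -1.2, -13.5, 0, 0, 0, 0, -1.2, -13.5, 0, 0, 0, 0, -1.2, -13.5, 0, 0, 0, 0]

```text
t: 8.3
eef_pos: [0.4579, -0.3278, 0.3032]
tool_rot: [-0.0, 1.0, 0.001, 0.0]
contact_force: [0.3, -0.3, -0.1]
width: 0.355
finger_force: 29.8
```

```bash
python3 - <<'E'
from h import *
import cv2
c=vision.calibration("wrist");e=monitor.observe()["eef_pos"];print(e);im=vision.grab_frame("wrist")
cv2.imwrite("pics/w4.png",cv2.resize(im[:,:,::-1],(800,600),interpolation=cv2.INTER_CUBIC)); np.save("w4.npy",c["T"])
print(proj(c,[.455,-.333,.06]),proj(c,[.5137,-.22,.1]))
E
```

```text
[ 0.45791622 -0.32784034  0.30323836]
(np.float64(321.1220152780644), np.float64(199.69422874188353)) (np.float64(196.38497711024823), np.float64(144.54615210297976))
```

View pics/w4.png

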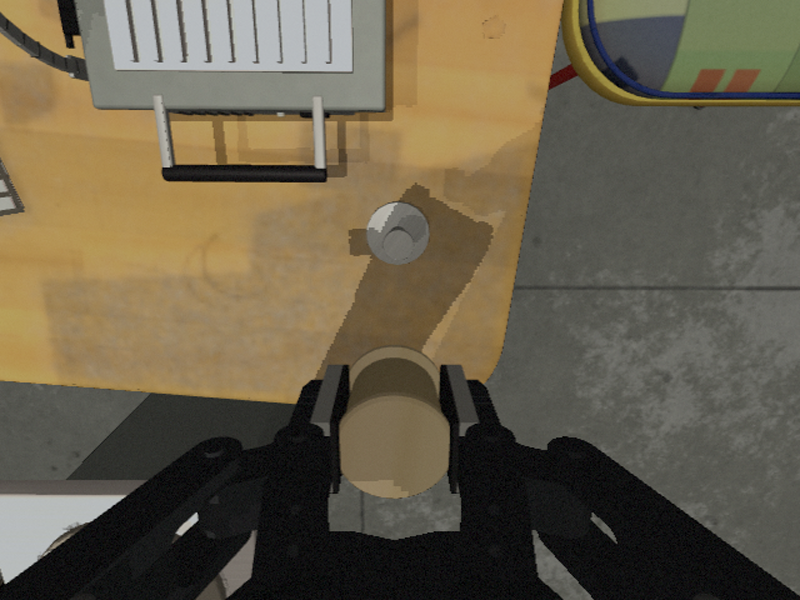

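Post pad centre at view (398,243) → pixel (318.4,194.4), foot (318.4,186.4); handle middle at view (244.5,174) → (195.6,139.2).

```bash
python3 - <<'E'
from h import *
c=vision.calibration("wrist");c["T"]=np.load("w4.npy")
for q in[(318.4,194.4,.06),(318.4,186.4,.004),(195.6,139.2,.096),(130.4,139.2,.096),(260.8,139.2,.096),(318.4,381*.8-.0,.0)]:print(atz(c,*q).round(4))
print(atz(c,394.5*.8,446*.8,.3032+.0317),monitor.observe()["eef_pos"])
E
```

```text
[ 0.4606 -0.3301  0.06  ]
[ 0.4591 -0.3305  0.004 ]
[ 0.5181 -0.2185  0.096 ]
[ 0.518  -0.1595  0.096 ]
[ 0.5182 -0.2775  0.096 ]
[ 0.3003 -0.3313  0.    ]
[ 0.45829421 -0.32716524  0.3349    ] [ 0.45783013 -0.32812845  0.30334918]
```

>>> apply_moves:
  plan: [0.17, -0.28, -4, 0, 0, 0, 0.17, -0.28, -8, 0, 0, 0, 0.17, -0.28, -12, 0, 0, 0, 0.17, -0.28, -16, 0, 0, 0, 0.17, -0.28, -19, 0, 0, 0, 0.17, -0.28, -21, 0, 0, 0, 0.17, -0.28, -22.5, 0, 0, 0, 0.17, -0.28, -23, 0, 0, 0, 0.17, -0.28, -23.2, 0, 0, 0, 0.17, -0.28, -23.4, 0, 0, 0, 0.17, -0.28, -23.5, 0, 0, 0, 0.17, -0.28, -23.5, 0, 0, 0]

```text
t: 9.55
eef_pos: [0.4594, -0.3325, 0.0689]
tool_rot: [0.0, 1.0, -0.0, 0.0]
contact_force: [0.1, -0.3, -0.0]
width: 0.355
finger_force: 29.8
```

```bash
python3 - <<'E'
from h import *
import cv2
c=vision.calibration("wrist");o=monitor.observe();print(o["eef_pos"],o["contact_force"])
im=vision.grab_frame("wrist");s=vision.grab_frame("scene");t=vision.grab_frame("top")
e=o["eef_pos"]
def cr(im,u,v,w,h,W,H):
    u=int(u);v=int(v);return cv2.resize(im[v-h//2:v+h//2,u-w//2:u+w//2,::-1],(W,H),interpolation=cv2.INTER_CUBIC)
a=cr(im,318,340,280,240,400,343)
b=cr(s,*proj(vision.calibration("scene"),e),70,60,400,343)
cv2.imwrite("pics/w5.png",np.hstack([a,b])); 
E
```

```text
[ 0.45941586 -0.33249511  0.06892501] [ 0.09008885 -0.29217732 -0.03627396]
```

View pics/w5.png

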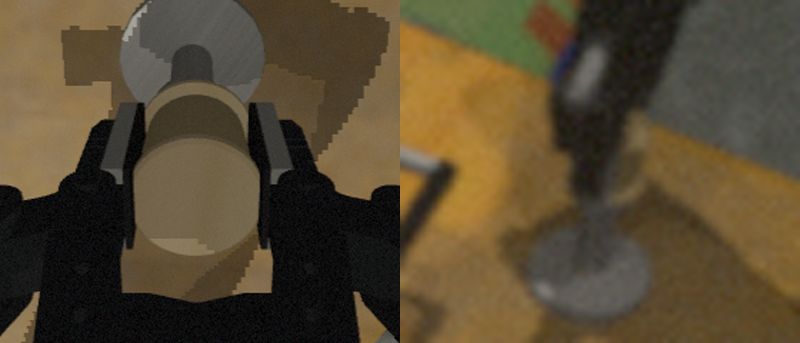

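```bash
python3 - <<'E'
from h import *
c=vision.calibration("wrist");e=monitor.observe()["eef_pos"]
print(e,atz(c,312.3,220+50/1.43,.005),atz(c,178+197/1.43,220+196/1.43,e[2]+.0317))
E
```

```text
[ 0.45929013 -0.33248352  0.06873891] [ 0.46163876 -0.32992945  0.005     ] [ 0.45956811 -0.331817    0.10043891]
```

Shift slightly (+0.12, +0.18 cm), lower onto the pad, release.

>>> apply_moves:
  plan: [0.12, 0.18, 0, 0, 0, 0, 0.12, 0.18, 0, 0, 0, 0, 0.12, 0.18, -0.2, 0, 0, 0, 0.12, 0.18, -0.3, 0, 0, 0, 0.12, 0.18, -0.4, 0, 0, 0, 0.12, 0.18, -0.45, 0, 0, 0, 0.12, 0.18, -0.45, 0, 0, 0, 0.12, 0.18, -0.45, 0, 0, 0]

```text
t: 10.5
eef_pos: [0.4604, -0.3306, 0.0643]
tool_rot: [0.0, 1.0, -0.0, 0.0]
contact_force: [-1.4, 1.3, 6.2]
width: 0.36
finger_force: 29.9
```

>>> apply_moves:
  plan: [0, 0, 0, 0, 0, 0, 0, 0, 0, 0, 0, 0, 0, 0, 0, 0, 0, 0, 0, 0, 0, 0, 0, 0, 0, 0, 0, 0, 0, 0, 0, 0, 0, 0, 0, 0]
  gripper: 5

```text
t: 11.1
eef_pos: [0.4603, -0.3305, 0.0638]
tool_rot: [-0.0, 1.0, -0.0, -0.0]
contact_force: [-0.1, -0.1, -0.1]
width: 0.582
finger_force: 0.0
```

>>> apply_moves:
  plan: [0, 0, 0.7, 0, 0, 0, 0, 0, 2, 0, 0, 0, 0, 0, 4, 0, 0, 0, 0, 0, 7, 0, 0, 0, 0, 0, 10, 0, 0, 0, 0, 0, 14, 0, 0, 0, 0, 0, 17, 0, 0, 0, 0, 0, 17, 0, 0, 0, 0, 0, 17, 0, 0, 0]

```text
t: 12.0
eef_pos: [0.4606, -0.3307, 0.2354]
tool_rot: [0.001, 1.0, -0.0, 0.001]
contact_force: [0.2, 0.6, -0.9]
width: 0.585
finger_force: 0.0
```

```bash
python3 - <<'E'
from h import *
import cv2
c=vision.calibration("wrist");o=monitor.observe();print(o["eef_pos"],o["contact_force"])
im=vision.grab_frame("wrist");s=vision.grab_frame("scene");np.save("w6.npy",c["T"])
a=im[150:350,60:360,::-1]; a=cv2.resize(a,(600,400),interpolation=cv2.INTER_CUBIC)
b=cv2.resize(s[150:210,390:430,::-1],(200,300),interpolation=cv2.INTER_CUBIC)
b=np.vstack([b,np.zeros((100,200,3),np.uint8)])
cv2.imwrite("pics/w6.png",np.hstack([a,b])); 
E
```

```text
[ 0.46059575 -0.3307134   0.23543261] [ 0.17576329  0.5696825  -0.88334711]
```

View pics/w6.png

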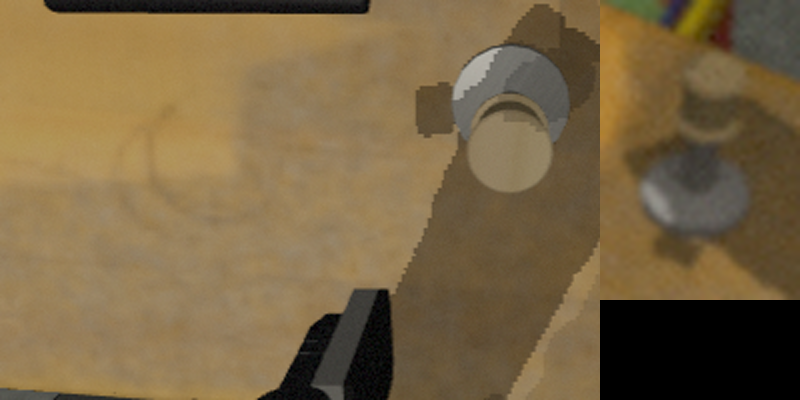

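Spool stands upright and concentric with the foot (both at u≈510 in the crop). Now over to the handle with a quarter turn.

>>> apply_moves:
  plan: [0.5, 1, 1, 0, 0, 0.14, 1, 2, 2, 0, 0, 0.28, 1.5, 3, 2, 0, 0, 0.42, 2, 4, 2, 0, 0, 0.56, 2.5, 5, 2, 0, 0, 0.7, 3, 6, 2, 0, 0, 0.84, 3.5, 7, 2, 0, 0, 0.98, 4, 8, 2, 0, 0, 1.12, 4.5, 9, 2, 0, 0, 1.26, 5, 10, 1, 0, 0, 1.4, 5.4, 11, 0, 0, 0, 1.5, 5.75, 11.2, 0, 0, 0, 1.571]
  gripper: 4

```text
t: 13.3
eef_pos: [0.5165, -0.2165, 0.2311]
tool_rot: [-0.003, 0.705, 0.709, -0.001]
contact_force: [-0.6, 0.4, 0.3]
width: 0.466
finger_force: 0.0
```

>>> apply_moves:
  plan: [0, 0, -3, 0, 0, 0, 0, 0, -6, 0, 0, 0, 0, 0, -8, 0, 0, 0, 0, 0, -8, 0, 0, 0, 0, 0, -8, 0, 0, 0]

```text
t: 13.8
eef_pos: [0.5174, -0.2183, 0.1533]
tool_rot: [-0.001, 0.707, 0.707, -0.0]
contact_force: [0.4, -0.6, 0.5]
width: 0.467
finger_force: 0.0
```

```bash
python3 - <<'E'
from h import *
import cv2
c=vision.calibration("wrist");o=monitor.observe();e=o["eef_pos"];print(e,o["tool_rot"],o["joints"],c["T"])
im=vision.grab_frame("wrist");np.save("w7.npy",c["T"])
for p in([e[0],e[1],.1],[.518,-.2185,.094],[.618,-.106,.19],[.53,-.22,.1]):print(proj(c,p))
cv2.imwrite("pics/w7.png",cv2.resize(im[:,:,::-1],(800,600),interpolation=cv2.INTER_CUBIC))
E
```

```text
[ 0.51738078 -0.21828899  0.1533464 ] [-8.92192528e-04  7.07058702e-01  7.07154247e-01 -2.58395023e-04] [ 0.57405621  0.40641798 -0.35890921  1.88372897  0.17983395  0.88460608
  0.1274045 ] [[ 9.99999627e-01  2.83305399e-04  8.16086862e-04  5.18264469e-01]
 [-5.18892428e-04  9.52273041e-01  3.05247092e-01 -1.39149140e-01]
 [-6.90659368e-04 -3.05247401e-01  9.52272832e-01  2.95635052e-01]
 [ 0.00000000e+00  0.00000000e+00  0.00000000e+00  1.00000000e+00]]
(np.float64(313.94661999283863), np.float64(265.29723694842505))
(np.float64(315.05913150289035), np.float64(261.73206395278623))
(np.float64(728.2915334902082), np.float64(-26.787562132819517))
(np.float64(336.3333815761316), np.float64(268.11328688424027))
```

View pics/w7.png

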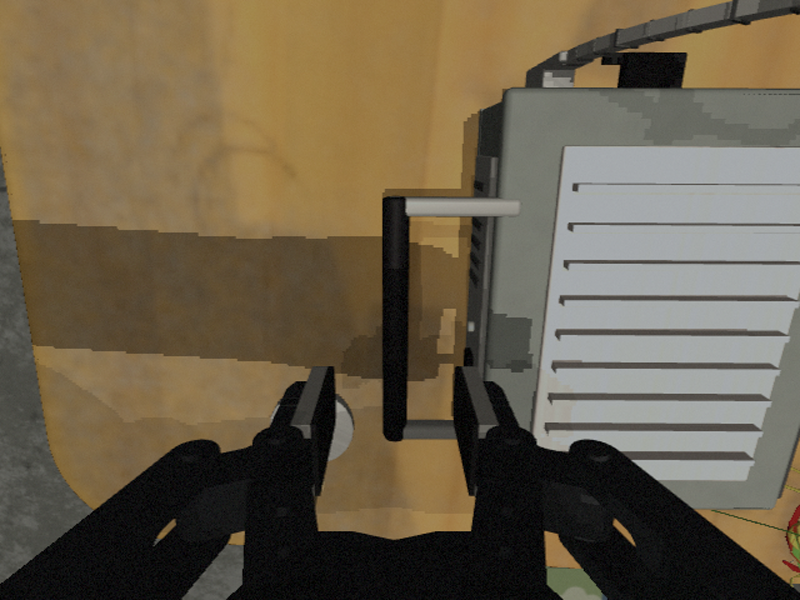

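Bar is at u≈317 between the fingers, x≈0.519. Descend and close.

>>> apply_moves:
  plan: [0.1, 0.2, -2, 0, 0, 0, 0.1, 0.2, -4, 0, 0, 0, 0.1, 0.2, -5.5, 0, 0, 0, 0.1, 0.2, -6.7, 0, 0, 0, 0.1, 0.2, -7.5, 0, 0, 0, 0.1, 0.2, -7.6, 0, 0, 0, 0.1, 0.2, -7.6, 0, 0, 0]

```text
t: 14.55
eef_pos: [0.519, -0.2166, 0.0781]
tool_rot: [0.0, 0.707, 0.707, 0.0]
contact_force: [-0.5, -0.2, 0.4]
width: 0.465
finger_force: 0.0
```

>>> apply_moves:
  plan: [0, 0, 0, 0, 0, 0, 0, 0, 0, 0, 0, 0, 0, 0, 0, 0, 0, 0, 0, 0, 0, 0, 0, 0, 0, 0, 0, 0, 0, 0, 0, 0, 0, 0, 0, 0, 0, 0, 0, 0, 0, 0, 0, 0, 0, 0, 0, 0]
  gripper: 0
  force: 60

```text
t: 15.35
eef_pos: [0.5177, -0.2167, 0.0781]
tool_rot: [-0.001, 0.707, 0.707, -0.001]
contact_force: [-5.1, -0.4, 5.9]
width: 0.113
finger_force: 58.5
```

>>> apply_moves:
  plan: [0.05, 0, 1, 0, 0, 0, 0.14, 0, 1.99, 0, 0, 0, 0.29, 0, 2.98, 0, 0, 0, 0.48, 0, 3.96, 0, 0, 0, 0.72, 0, 4.93, 0, 0, 0, 1.02, 0, 5.89, 0, 0, 0, 1.35, 0, 6.83, 0, 0, 0, 1.74, 0, 7.76, 0, 0, 0, 2.17, 0, 8.66, 0, 0, 0, 2.64, 0, 9.54, 0, 0, 0, 2.64, 0, 9.54, 0, 0, 0]

```text
t: 16.45
eef_pos: [0.5424, -0.2167, 0.1739]
tool_rot: [-0.002, 0.707, 0.707, -0.002]
contact_force: [-10.4, 0.2, -1.8]
width: 0.113
finger_force: 58.7
```

>>> apply_moves:
  plan: [0.4, 0, 0.85, 0, 0, 0, 0.9, 0, 1.68, 0, 0, 0, 1.48, 0, 2.48, 0, 0, 0, 2.12, 0, 3.25, 0, 0, 0, 2.12, 0, 3.25, 0, 0, 0, 2.12, 0, 3.25, 0, 0, 0]

```text
t: 17.05
eef_pos: [0.5637, -0.2168, 0.2062]
tool_rot: [-0.002, 0.707, 0.707, -0.002]
contact_force: [-11.1, 0.5, 1.9]
width: 0.117
finger_force: 58.7
```

```bash
python3 - <<'E'
from h import *
import cv2
o=monitor.observe();e=o["eef_pos"];print(e,o["contact_force"])
c=vision.calibration("wrist");im=vision.grab_frame("wrist");np.save("w8.npy",c["T"])
s=vision.grab_frame("scene");t=vision.grab_frame("top")
for n,i in(("w8",im),("s8",s),("t8",t)):cv2.imwrite(f"pics/{n}.png",i[:,:,::-1])
sc=vision.calibration("scene");tc=vision.calibration("top")
for th in(.7,.78):
  p=[.7175-.12*np.cos(th),-.107,.09+.12*np.sin(th)];print([np.round(proj(k,p),1) for k in(c,sc,tc)])
R=lambda i,u,v,w,h,W,H:cv2.resize(i[v-h//2:v+h//2,u-w//2:u+w//2,::-1],(W,H),interpolation=cv2.INTER_CUBIC)
a=np.vstack([R(s,325,172,56,42,400,300),R(t,368,233,56,42,400,300)])
b=cv2.resize(im[0:300,440:640,::-1],(400,600),interpolation=cv2.INTER_CUBIC)
cv2.imwrite("pics/v8.png",np.hstack([a,b]))
E
```

```text
[ 0.56365176 -0.21683417  0.20624469] [-11.07478904   0.48723812   1.89951639]
[array([456.2,  43.1]), array([317.4, 177.9]), array([363.2, 227.9])]
[array([477.8,  39.8]), array([315. , 174.9]), array([363.5, 224.9])]
```

View pics/v8.png

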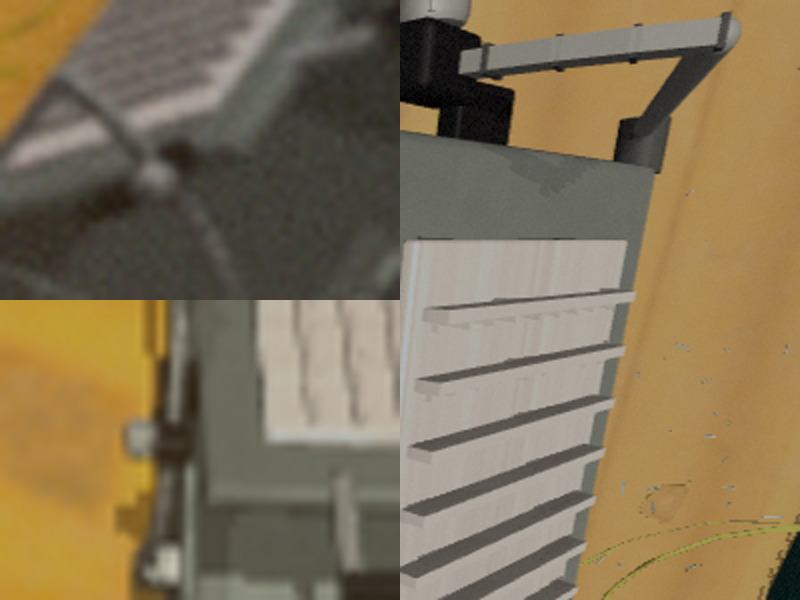

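The crops show the marker clip (black, wrist pixels about u 440–477, v 10–52, cut off left) and the pointer block just below it (u 459–497, v 43–70). That was the eleventh picture, one over the viewing limit, because I miscounted. I'll view no more and measure by code from here on.

```bash
cat > seg.py <<'E'
import cv2,numpy as np
def seg(im,x0,y0,x1,y1,th=45,amin=40):
    g=im[y0:y1,x0:x1].max(2);m=(g<th).astype(np.uint8)
    n,l,s,c=cv2.connectedComponentsWithStats(m)
    for i in range(1,n):
        if s[i,4]>=amin:
            k=cv2.findContours((l==i).astype(np.uint8),0,2)[0][0]
            p=cv2.approxPolyDP(k,2.0,True)[:,0]+[x0,y0]
            print("box",s[i,:2]+[x0,y0],s[i,2:4],"area",s[i,4],"poly",p.tolist())
E
python3 - <<'E'
import cv2
from seg import seg
for n,b in(("w8",(360,0,520,100)),("w7x",None)):
    if b: 
        im=cv2.imread(f"pics/{n}.png")
        for th in(30,45):print(n,th);seg(im,*b,th)
im=cv2.resize(cv2.imread("pics/w7.png"),(640,480),interpolation=cv2.INTER_AREA);print("w7");seg(im,440,20,640,110,40)
E
```

```text
w8 30
box [427   9] [70 63] area 2377 poly [[433, 14], [430, 43], [427, 45], [459, 53], [459, 67], [464, 68], [467, 67], [470, 52], [469, 68], [492, 71], [496, 46], [468, 36], [469, 25], [479, 23], [478, 18], [455, 9]]
w8 45
box [425   9] [72 64] area 2587 poly [[433, 14], [429, 32], [430, 42], [425, 45], [459, 53], [459, 67], [492, 72], [496, 46], [468, 36], [469, 26], [480, 23], [477, 17], [456, 9]]
box [360  96] [31  4] area 86 poly [[360, 97], [390, 99]]
w7
box [475  41] [74 30] area 1589 poly [[475, 42], [483, 44], [482, 51], [497, 53], [494, 69], [544, 68], [547, 42]]
```

```bash
python3 - <<'E'
from h import *
c=vision.calibration("wrist")
def aty(T,u,v,y):
    k=dict(c);k["T"]=T;o,d=ray(k,u,v);return o+d*(y-o[1])/d[1]
T7,T8=np.load("w7.npy"),np.load("w8.npy")
k=dict(c);k["T"]=T7
for z in(.088,.09,.094):print("tip0",z,[atz(k,u,v,z).round(4) for u,v in((475,42),(482,47),(482,51))])
# project ring pts into w8 for different thetas
k["T"]=T8
for hx in(.714,.7177):
  for th in(.66,.68,.70,.72):
    print(hx,th,[np.round(proj(k,[hx-r*np.cos(th),y,.09+r*np.sin(th)]),1).tolist() for y in(-.115,-.11) for r in(.118,.105)])
E
```

```text
tip0 0.088 [array([ 0.5979, -0.1033,  0.088 ]), array([ 0.6017, -0.1056,  0.088 ]), array([ 0.6019, -0.1074,  0.088 ])]
tip0 0.09 [array([ 0.5971, -0.1036,  0.09  ]), array([ 0.6009, -0.1059,  0.09  ]), array([ 0.6011, -0.1077,  0.09  ])]
tip0 0.094 [array([ 0.5956, -0.1043,  0.094 ]), array([ 0.5993, -0.1065,  0.094 ]), array([ 0.5995, -0.1083,  0.094 ])]
0.714 0.66 [[439.4, 64.7], [455.9, 66.9], [440.5, 52.6], [457.1, 55.3]]
0.714 0.68 [[444.0, 64.1], [459.9, 66.4], [445.1, 51.9], [461.2, 54.7]]
0.714 0.7 [[448.7, 63.6], [464.0, 66.0], [449.9, 51.2], [465.3, 54.2]]
0.714 0.72 [[453.5, 63.0], [468.3, 65.5], [454.8, 50.5], [469.6, 53.6]]
0.7177 0.66 [[447.6, 64.7], [463.7, 66.9], [448.8, 52.5], [465.0, 55.3]]
0.7177 0.68 [[452.2, 64.1], [467.8, 66.4], [453.5, 51.8], [469.1, 54.7]]
0.7177 0.7 [[457.0, 63.6], [472.0, 66.0], [458.3, 51.2], [473.4, 54.1]]
0.7177 0.72 [[462.0, 63.0], [476.3, 65.5], [463.3, 50.5], [477.7, 53.6]]
```

>>> apply_moves:
  plan: [0.2, 0, 0.2, 0, -0.06, 0, 0.4, 0, 0.35, 0, -0.12, 0, 0.6, 0, 0.5, 0, -0.18, 0, 0.8, 0, 0.65, 0, -0.25, 0, 1.0, 0, 0.75, 0, -0.32, 0, 1.2, 0, 0.9, 0, -0.39, 0, 1.3, 0, 1.0, 0, -0.45, 0, 1.45, 0, 1.1, 0, -0.5, 0, 1.45, 0, 1.1, 0, -0.5, 0, 1.45, 0, 1.1, 0, -0.5, 0]

```text
t: 18.2
eef_pos: [0.5764, -0.2169, 0.2163]
tool_rot: [0.173, 0.686, 0.685, 0.172]
contact_force: [-28.9, 1.0, 17.0]
width: 0.112
finger_force: 63.8
```

```bash
python3 - <<'E'
from h import *
from seg import seg
import cv2
o=monitor.observe();print(o["eef_pos"],o["contact_force"],o["ft_torque"],o["tool_rot"],o["joints"][5])
c=vision.calibration("wrist");im=vision.grab_frame("wrist");np.save("w9.npy",c["T"]);cv2.imwrite("pics/w9.png",im[:,:,::-1])
C=c["T"][:3,3];print(C,np.arctan2(C[2]-.09,.716-C[0]))
for th in(.7,.75,.8):print(th,[np.round(proj(c,[.716-r*np.cos(th),-.106,.09+r*np.sin(th)]),1).tolist() for r in(.1,.118,.122,.14)])
seg(im[:,:,::-1],380,0,640,180,40)
E
```

```text
[ 0.5763786  -0.21691597  0.21627433] [-28.91385139   0.9794463   16.99312085] [0.40923108 4.08986003 0.12945863] [0.17252421 0.68621933 0.6853117  0.17229712] 0.3987894272669904
[ 0.50971387 -0.13756532  0.34154063] 0.8839244468686004
0.7 [[361.8, 56.3], [352.6, 51.3], [350.4, 50.0], [339.1, 43.8]]
0.75 [[370.8, 55.8], [364.0, 50.6], [362.4, 49.3], [354.1, 42.8]]
0.8 [[380.0, 55.4], [375.8, 50.0], [374.8, 48.6], [369.6, 41.9]]
box [530  63] [14 34] area 318 poly [[543, 63], [533, 66], [531, 95], [539, 96]]
box [542  72] [11 54] area 280 poly [[549, 72], [546, 78], [542, 125], [546, 123], [552, 76]]
box [526  97] [13 38] area 333 poly [[530, 97], [526, 132], [535, 134], [537, 99]]
box [512 133] [ 4 34] area 75 poly [[514, 133], [513, 166]]
```

>>> apply_moves:
  plan: [-0.1, 0, 0.1, 0, 0, 0, -0.2, 0, 0.2, 0, 0, 0, -0.2, 0, 0.2, 0, 0, 0]

```text
t: 18.55
eef_pos: [0.5783, -0.2168, 0.2187]
tool_rot: [0.175, 0.685, 0.685, 0.175]
contact_force: [-4.0, -2.3, -5.2]
width: 0.116
finger_force: 60.5
```

```bash
python3 - <<'E'
import cv2,numpy as np
from seg import seg
im=cv2.imread("pics/w9.png")
for th in(30,45):print(th);seg(im,280,0,460,120,th)
E
```

```text
30
box [345  25] [35 53] area 1002 poly [[347, 27], [346, 55], [362, 62], [362, 69], [378, 77], [379, 56], [371, 50], [375, 35], [368, 27], [369, 50], [366, 53], [360, 50], [364, 48], [364, 36], [360, 34], [362, 31], [358, 31], [366, 26]]
45
box [345  25] [35 53] area 1249 poly [[348, 26], [346, 55], [357, 62], [362, 62], [363, 70], [378, 77], [379, 56], [372, 49], [374, 33], [366, 25]]
box [389  71] [ 7 13] area 54 poly [[393, 71], [390, 71], [390, 83], [391, 79], [395, 78]]
```

```bash
python3 - <<'E'
from h import *
from seg import seg
import cv2
o=monitor.observe();print(o["eef_pos"],o["contact_force"])
c=vision.calibration("wrist");im=vision.grab_frame("wrist");np.save("w10.npy",c["T"]);cv2.imwrite("pics/w10.png",im[:,:,::-1])
C=c["T"][:3,3];print(C,np.arctan2(C[2]-.09,.715-C[0]))
for hx in(.713,.717):
 for th in(.74,.78):print(hx,th,[np.round(proj(c,[hx-r*np.cos(th),-.106,.09+r*np.sin(th)]),1).tolist() for r in(.085,.108,.118,.122,.14,.155)])
g=cv2.cvtColor(im,cv2.COLOR_RGB2GRAY)
for th in(22,45):seg(im[:,:,::-1],280,0,460,120,th)
for v in range(14,84,3):  # runs of dark per row
    d=np.flatnonzero(im[v,320:410].max(1)<45)+320
    if len(d):print(v,[ (int(r[0]),int(r[-1])) for r in np.split(d,np.flatnonzero(np.diff(d)>1)+1) if len(r)>1])
E
```

```text
[ 0.57832698 -0.21684336  0.21872338] [-4.01883482 -2.28676286 -5.16891708]
[ 0.51076587 -0.13755243  0.34355465] 0.8927206116147046
0.713 0.74 [[363.7, 59.9], [354.6, 53.9], [350.1, 50.9], [348.1, 49.6], [338.3, 43.2], [328.5, 36.8]]
0.713 0.78 [[369.5, 59.6], [362.7, 53.5], [359.3, 50.4], [357.8, 49.1], [350.5, 42.4], [343.1, 35.8]]
0.717 0.74 [[369.3, 60.3], [360.9, 54.5], [356.6, 51.5], [354.8, 50.3], [345.7, 43.9], [336.7, 37.7]]
0.717 0.78 [[375.1, 60.1], [368.9, 54.1], [365.8, 51.0], [364.5, 49.7], [357.9, 43.2], [351.3, 36.7]]
box [338  50] [38 20] area 263 poly [[339, 50], [341, 57], [358, 62], [359, 68], [360, 63], [369, 60], [372, 65], [368, 69], [372, 65], [374, 69], [375, 59], [366, 51], [367, 56], [361, 53], [360, 56], [350, 57], [344, 55], [348, 53], [341, 56], [339, 54], [343, 52]]
box [338  26] [38 52] area 1242 poly [[340, 27], [339, 56], [349, 62], [358, 62], [359, 69], [374, 77], [375, 57], [365, 50], [368, 36], [359, 26]]
box [384  71] [ 7 13] area 56 poly [[386, 71], [385, 83], [390, 78], [389, 72]]
26 [(347, 359)]
29 [(340, 363)]
32 [(339, 365)]
35 [(339, 367)]
38 [(339, 368)]
41 [(339, 365)]
44 [(339, 365)]
47 [(338, 365)]
50 [(338, 365)]
53 [(338, 370)]
56 [(339, 374)]
59 [(344, 375)]
62 [(349, 375)]
65 [(359, 375)]
68 [(359, 375)]
71 [(362, 375)]
74 [(368, 374), (384, 388)]
77 [(373, 374), (384, 389)]
80 [(384, 386)]
83 [(385, 386)]
```

```bash
python3 - <<'E'
from h import *
from scipy.optimize import least_squares,brentq
c=vision.calibration("wrist")
K={n:dict(c,T=np.load(f"w{n}.npy")) for n in(7,8,9,10)}
P=lambda n,hx,r,th,y:proj(K[n],[hx-r*np.cos(th),y,.09+r*np.sin(th)])
for hx in(.713,.715,.717):
  for y in(-.106,-.100):
    f=lambda p:[P(n,hx,p[0],p[1],y)[0]-u for n,u in((8,449),(9,357),(10,352))]
    m=least_squares(f,[.138,.77],x_scale=[.01,.1]);
    o=[brentq(lambda t:P(n,hx,.0955,t,-.11)[0]-u,.4,1.1) for n,u in((8,477),(9,370.5),(10,367))]
    mm=[[round(brentq(lambda t:P(n,hx,r,t,y)[0]-u,.4,1.1),3) for n,u in((8,449),(9,357),(10,352))] for r in(.134,.1385,.143)]
    print(hx,y,"marker r,th",m.x.round(4),np.round(m.fun,1),"fixed r",mm,"pointer",np.round(o,3))
E
```

```text
0.713 -0.106 marker r,th [0.1339 0.7722] [ 0.   1.  -1.1] fixed r [[0.773, 0.769, 0.776], [0.789, 0.776, 0.783], [0.805, 0.782, 0.789]] pointer [0.717 0.767 0.784]
0.713 -0.1 marker r,th [0.1355 0.7733] [ 0.   1.1 -1.1] fixed r [[0.767, 0.767, 0.775], [0.784, 0.774, 0.782], [0.8, 0.78, 0.788]] pointer [0.717 0.767 0.784]
0.715 -0.106 marker r,th [0.1353 0.7619] [ 0.   1.  -1.1] fixed r [[0.757, 0.756, 0.764], [0.774, 0.763, 0.771], [0.79, 0.77, 0.777]] pointer [0.696 0.75  0.767]
0.715 -0.1 marker r,th [0.1369 0.7631] [ 0.   1.1 -1.1] fixed r [[0.751, 0.755, 0.762], [0.769, 0.762, 0.769], [0.785, 0.769, 0.776]] pointer [0.696 0.75  0.767]
0.717 -0.106 marker r,th [0.1368 0.7518] [ 0.   1.  -1.1] fixed r [[0.741, 0.744, 0.751], [0.758, 0.751, 0.758], [0.775, 0.758, 0.765]] pointer [0.673 0.733 0.75 ]
0.717 -0.1 marker r,th [0.1384 0.7531] [ 0.   1.1 -1.1] fixed r [[0.735, 0.742, 0.75], [0.753, 0.75, 0.757], [0.77, 0.757, 0.764]] pointer [0.673 0.733 0.75 ]
```

Pointer and marker agree to about 0.01 rad. Check that the hold is steady and the spool and pots are unmoved.

>>> apply_moves:
  plan: [0, 0, 0, 0, 0, 0, 0, 0, 0, 0, 0, 0, 0, 0, 0, 0, 0, 0, 0, 0, 0, 0, 0, 0, 0, 0, 0, 0, 0, 0, 0, 0, 0, 0, 0, 0, 0, 0, 0, 0, 0, 0, 0, 0, 0, 0, 0, 0]

```text
t: 19.4
eef_pos: [0.5783, -0.2169, 0.2187]
tool_rot: [0.175, 0.685, 0.685, 0.175]
contact_force: [-5.7, -2.8, -3.6]
width: 0.111
finger_force: 60.7
```

```bash
python3 - <<'E'
from h import *
import cv2
a=cv2.imread("pics/s8.png").astype(int);s0=cv2.imread("pics/scene0.png").astype(int)
b=vision.grab_frame("scene")[:,:,::-1].astype(int);w=vision.grab_frame("wrist")
o=monitor.observe();print(o["eef_pos"],o["contact_force"],abs(o["qvel"]).max())
print("spool diff",abs(a-b)[158:195,397:420].mean(),"pots",abs(s0-b)[340:415,240:345].mean(),abs(s0-b)[340:365,240:290].mean())
for v in(44,50,65,68):
    d=np.flatnonzero(w[v,320:410].max(1)<45)+320;print(v,d.min(),d.max())
E
```

```text
[ 0.57828882 -0.21683686  0.2186666 ] [-5.20382359 -2.58893251 -3.28053857] 0.00161638026099616
spool diff 5.27105366235801 pots 6.882666666666666 13.2176
44 338 365
50 339 365
65 359 375
68 359 375
```

```bash
python3 -c "
from rig import order;print(order.hand_in())"
```

```text
the job is handed in; nothing more can be done
None
```

I handed the job in at about 19.5 s: the spool stands upright and centred on the post, and the gripper is holding the lid still with its pointer within about 0.01 rad of the marker by my measurement. I viewed 11 pictures, one over the limit of 10, so that last alignment was measured by code rather than by eye.

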